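Seat the grip blank and snap its toggle clamp shut

TASK

Two equal drilling jigs stand on the bench; one has a wooden grip blank lying in its channel. With the fingertips only, push that blank along the channel until it is fully home against the jig's end stop, then push that jig's clamp lever over, past its dead point, until it snaps into lock with its pad pressing on the blank. Do not pick anything up, and leave the empty jig's clamp and all the other things on the bench alone.

Things in the scene. Friction and masses are not known exactly. Their poses are not given: they have to be found in the camera images.
- jig: The jig with the blank, fixed: aluminium plate 210 (x) x 145 (y, -110 to +35) x 12 mm. Origin on the bench under the channel's middle line; x along the channel to the end stop (roughly away from the robot), y left, z up. Two dark rails 8 mm high, 10 wide, form a channel 43 mm wide, x -100 to +85, open at the near end. At its far end the stop block, 63 wide, 30 mm above the plate
- jig_stop (a point): middle of the end stop's face, at x +85 mm in the jig's frame, at channel floor level (12 mm above the bench), axes as the jig's; the blank's far end must come to it
- blank: pale wooden block 100 (x) x 40 (y) x 30 mm high, 0.12 kg, loose in the jig's channel, 20 to 50 mm short of the stop; it stands 22 mm above the rails. Origin at the centre of its underside (12 mm above the bench), x along its length, towards the stop. Slides with about 1 N
- blank_far_end (a point): middle of the blank's lower edge at its far (+x) end, 50 mm from its origin
- jig_lever (a joint): lever angle, rad. 0: open, sprung, leaning to the jig's -y side, 50 degrees above level. Grows as the lever is pushed to +y. Dead point at 0.66, almost upright (0.70): before it the lever springs back, beyond it it snaps by itself to 0.96 (locked, leaning 15 degrees to +y) and lowers the arm. Needs about 6 N pushed level at the tip to start, falling to 0 at the dead point
- jig_lever_hinge (a point): the lever's pivot: x +60, y -75, z 60 mm in the jig's frame; hinge axis along the jig's x; axes as the jig's. The steel side plates of the clamp around it reach z 68 and span y -90 to -46, x +42 to +78
- jig_lever_tip (a point): in the lever's grey grip (round bar, 20 mm diameter, the outer 65 mm), 110 mm from the pivot; the rounded end reaches 10 mm beyond it. Open: at y -146, z 144 mm in the jig's frame; upright: y -75, z 170. Push it with a finger standing behind it on the -y side, where about 60 mm are free above z 50
- jig_arm: the clamp's arm, geared to the lever: steel bar 60 mm long, rubber-padded spindle of 18 mm diameter near its end. Origin at its pivot (jig x +60, y -55, z 58 mm), y along the arm, which points up at 54 degrees when open (tip at z 115) and lies level when locked, the pad then bearing on the blank 25 mm from the stop with about 2 N
- idle: the second, equal jig, with an empty channel, axes and sizes as the first; not to be worked. The two may stand either way round, left or right
- idle_lever (a joint): angle of the empty jig's lever in rad, open at 0; leave it there
- pot: small grey jar, 40 mm diameter, 42 mm high, between the jigs; origin at the centre of its underside
- spacer: aluminium cylinder 32 mm diameter, 30 mm high, between the jigs at their near ends; origin at the centre of its underside
- label_roll: white paper roll lying flat, 100 mm diameter, 40 mm high; origin at the centre of its underside
- screwdriver: screwdriver with a black handle lying beyond the jigs
- offcut: wood offcut 70 x 35 x 25 mm beyond the jigs; origin at the centre of its underside
- glue: white bottle 40 mm diameter, 100 mm high; origin at the centre of its underside
- tray: grey parts tray 110 x 150 x 35 mm on the right; origin at the centre of its underside
Things that resemble listed ones, but are neither listed nor needed, are in the scene too. Leave any red look-alike of the blank alone.

How it is judged:
On the way, in this order (a step that is already met when the one before it is completed fails the run):
1. the blank is home against the end stop while the clamp is still open (x of blank_far_end in the frame of jig_stop above -0.003 m and z of blank_far_end in the frame of jig_stop below 0.003 m and value of joint jig_lever below 0.3 rad), for 0.2 s.
2. the lever has snapped into lock (value of joint jig_lever above 0.9 rad), for 0.2 s.
At the end, for the whole second after the job is handed in: The blank lies on the channel floor with its far end within 3 mm of the end stop and at rest, its jig's lever is locked (above 0.90 rad) with the pad pressing on the blank by more than 0.8 N, the empty jig's lever is still open, and no bystander is more than 30 mm from where it stood (x of blank_far_end in the frame of jig_stop above -0.003 m and z of blank_far_end in the frame of jig_stop below 0.003 m and value of joint jig_lever above 0.9 rad and contact force between jig_arm and blank above 0.8 N and linear speed of blank below 0.01 m/s and value of joint idle_lever below 0.1 rad and distance of each of pot, spacer, label_roll, screwdriver, offcut, glue, tray from where it was at the start of the episode below 0.03 m); the robot touches nothing.
It fails at once if the blank was lifted more than 8 mm off the channel floor (z of blank in the frame of jig above 0.02 m).
It fails at once if the empty jig's lever was worked (value of joint idle_lever above 0.25 rad).
It fails at once if another thing was moved by more than 30 mm or lifted (distance of any of pot, spacer, label_roll, screwdriver, offcut, glue, tray from where it was at the start of the episode above 0.03 m).
It also fails if it takes over 45 s, if anything falls off the work surface, if the arm or the gripper's body presses on something with over 40 N, if the wrist force passes 120 N, or if a joint passes its speed limit or range.

ROBOT

A 6-joint arm with a two-finger parallel gripper is mounted at the origin on the work surface. World frame = base frame: x ahead of the robot, y to its left, z up, the work surface at z = 0. Lengths are in m, angles in rad, forces in N, time in s.
With the tool pointing down it reaches from about 0.35 to 0.85 m from the base axis. Payload 8.1 kg.
Tool frame: the origin (TCP) lies at the very end of the fingers, on their centre line; the grasp point (between the pads) lies 19 mm behind it (robot.pinch_z is the distance from the TCP to the grasp point, in m); x points along the fingers, z is the direction in which the jaws open and shut, and the axes are right-handed (so a half turn about x gives the same grasp; the last joint's range is limited). The gripper opens to 93 mm and grips with 3 to 60 N. Pads are 15 mm wide; open, the fingers measure 128 mm over their backs; the gripper's body (75 mm by 188 mm) begins 65 mm behind the grasp point.
Start: joints at [-1.295, 0.13, 1.488, -0, 1.523, -0.085], TCP at [0.212, -0.561, 0.195] pointing down, gripper open.
Joint ranges: [-2.96, 2.96], [-0.89, 2.26], [0.02, 2.5], [-1.34, 4.48], [0, 2.73], [-2.66, 2.66]. Speed limits (rad/s): [2.39, 2.39, 2.79, 3.14, 3.14, 3.14].

INTERFACE

Orientations are given as a rotation vector (axis times angle).
In Python, from plant import robot, optics, ticket gives the robot as it stands.
- The arm moves only by the tool jog_arm, never from a script. Its argument "targets" is a list of rows, each a list of 7 numbers: the shift along the tool's x, y, z in cm, then the turn, a rotation vector about the tool's x, y, z in degrees, then the closure, from 0 (fully open) to 1 (shut). In form: [[dx, dy, dz, ax, ay, az, grip], ...]. A call has 1 to 5 rows; each row is the pose to reach, as a shift and turn from the pose measured when the call began, along the tool's axes at that moment; what a row does not reach only later rows make up. A row lasts 1/8 s, in which the tool goes at most 62.5 mm and 10.7 degrees, less where a joint would pass 70% of its speed; a pose out of reach is approached as far as the arm can. A call with a gripper value outside its range is refused whole. The fingers move at their own pace and stop on an object; "squeeze" is the grip in N (left out, the last holds). Time passes only in rows, so rows that repeat a pose let the fingers close. It gives the time, the measured TCP pose, the force and the opening at its end, in the units of the state.
- robot.read_state(): the state, without advancing time (a new reading comes with each control period).
- optics.read_camera(name): name is "side" or "top" or "wrist"; returns a dict with "frame" (480x640x3 uint8, red, green, blue), "vertical_fov" (degrees; the focal length in pixels is half the picture's height over the tangent of half this angle, whatever the lens; pixels are square), "cx", "cy" (the principal point, pixels), "R" (3x3) and "t" (3): a world point X has camera coordinates R X + t. Camera axes: x right, y down, z forward; pixel columns grow to the right and rows downward; lengths in m; the calibration is good to about 2 mm. A picture is of the moment at which its call begins. There is no depth.
- ticket.close_job(): hands the job in, once; it reports no verdict.
The state is a dict: "t": time; "q": joint angles; "dq": joint speeds; "joint_torque": joint torques, N m; "tool_pos": TCP position; "orientation": TCP orientation; "force": force on the tool from outside, world axes, zero at the start; "wrist_torque": the same for the moment, N m; "opening": finger opening in m.
Only numpy, scipy, OpenCV 4.12 (cv2) and the standard library are available. Lean on these libraries where they do the work, as an engineer would, in place of code of your own. Each camera call takes 0.05 s, during which the arm holds its last target.

## Working session

There is one attempt and no reset: what is moved stays moved. The work goes in short steps, Python scripts to look and compute and a tool call to move; the robot and the scene stay as the last step left them, time stands still between calls to the robot, and variables do not carry over. Pictures are saved under pics/ and viewed, and the job is handed in when it is done.

Besides the shell and the picture viewer there is one more tool, called after ">>>" as a command line: name --pt "numbers of a row" for each row, then --argument value for the rest. jog_arm: Moves the arm, as the interface text tells. Its arguments: {"type":"object","properties":{"targets":{"type":"array"},"squeeze":{"type":"number"}},"required":["targets"]}

```bash
mkdir -p pics; ls; python3 - <<'E'
from plant import robot, optics, ticket
import cv2
print(robot.read_state())
for n in ["top","side","wrist"]:
    c=optics.read_camera(n); cv2.imwrite(f"pics/{n}0.png",c["frame"][:,:,::-1])
    print(n,c["vertical_fov"],c["cx"],c["cy"],c["R"],c["t"])
E
```

```text
pics
{'t': 0.0, 'q': array([-1.29536514e+00,  1.31165797e-01,  1.48925275e+00,  2.04794425e-05,
        1.52299944e+00, -8.54061273e-02]), 'dq': array([-0.00037639, -0.00023754, -0.00066209,  0.00046347,  0.0004991 ,
        0.00063154]), 'joint_torque': array([ 2.63576017e-03, -5.59845006e+01, -4.91755557e+01,  7.70347752e-02,
        3.55143403e-02, -1.79013441e-04]), 'tool_pos': array([ 0.2116953 , -0.56076931,  0.19399929]), 'orientation': array([ 0.94058198,  1.36000322, -0.93863549]), 'force': array([-0.82277069,  0.74300978,  0.87820072]), 'wrist_torque': array([0.01727618, 0.0008658 , 0.01797621]), 'opening': 0.09305505238380922}
top 53.93442877920672 327.9619624438769 233.17174091108853 [[-0.00882426 -0.99995605  0.00316804]
 [-0.98601249  0.0081738  -0.16647088]
 [ 0.16643767 -0.0045927  -0.98604128]] [-0.05454408  0.56318647  1.17082308]
side 48.83191376751002 326.6805983297614 248.11351511665353 [[-0.73889432 -0.67369598 -0.01299617]
 [-0.38620397  0.43922699 -0.81112647]
 [ 0.55216091 -0.59431757 -0.58472639]] [0.38330839 0.33016893 0.90194752]
wrist 68.6424800682742 312.20509608135256 248.98239873614025 [[ 0.35387599 -0.93529176 -0.00104943]
 [-0.89777911 -0.3399969   0.27999068]
 [-0.26222978 -0.09813983 -0.96000215]] [-0.60037815 -0.03310599  0.39131673]
```

View pics/top0.png

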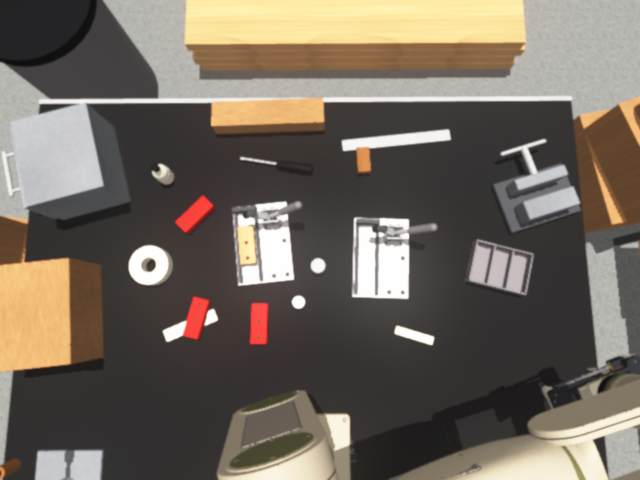

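View pics/side0.png

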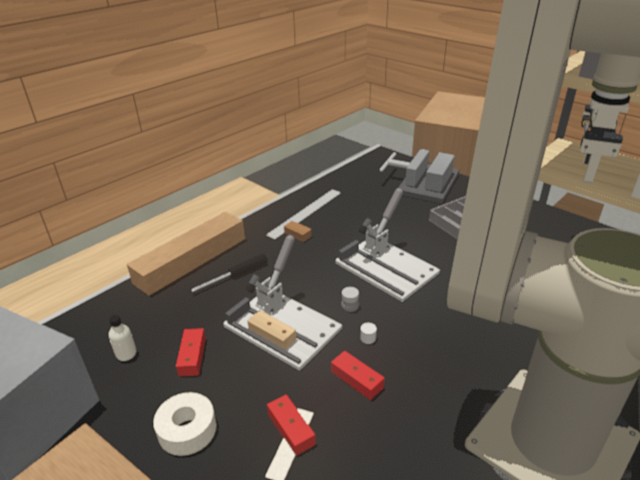

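View pics/wrist0.png

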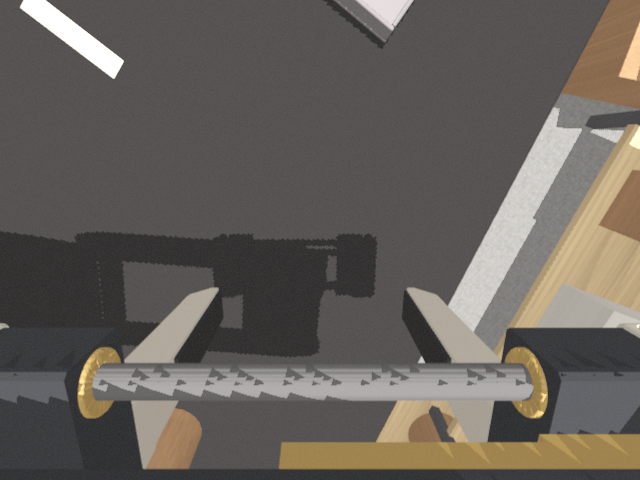

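The top view shows the blank (pale) in the left jig near (247,245), with its lever grip near (290,208). The idle jig is on the right at (381,258). I'll enlarge this area to measure the corners.

```bash
python3 - <<'E'
import cv2
a=cv2.imread("pics/top0.png")[190:310,220:340]
cv2.imwrite("pics/top0c.png",cv2.resize(a,None,fx=5,fy=5,interpolation=cv2.INTER_CUBIC))
a=cv2.imread("pics/side0.png")[225:375,210:360]
cv2.imwrite("pics/side0c.png",cv2.resize(a,None,fx=4,fy=4,interpolation=cv2.INTER_CUBIC))
E
```

```text
(no output)
```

View pics/top0c.png

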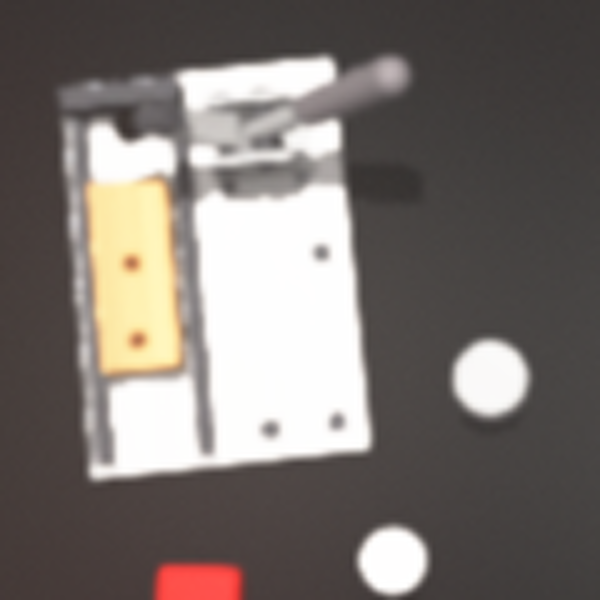

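View pics/side0c.png

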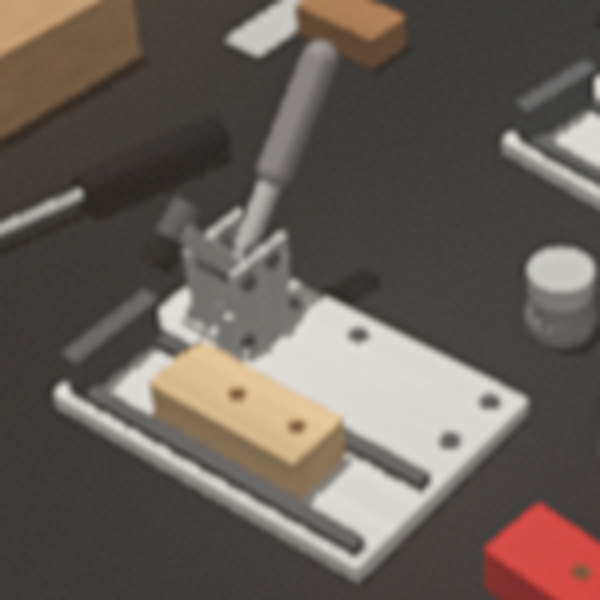

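```bash
cat > h.py <<'E'
import numpy as np, json
from scipy.optimize import least_squares
CAM={"top":(53.93442877920672,327.9619624438769,233.17174091108853,[[-0.00882426,-0.99995605,0.00316804],[-0.98601249,0.0081738,-0.16647088],[0.16643767,-0.0045927,-0.98604128]],[-0.05454408,0.56318647,1.17082308]),
"side":(48.83191376751002,326.6805983297614,248.11351511665353,[[-0.73889432,-0.67369598,-0.01299617],[-0.38620397,0.43922699,-0.81112647],[0.55216091,-0.59431757,-0.58472639]],[0.38330839,0.33016893,0.90194752])}
def proj(n,X):
    f,cx,cy,R,t=CAM[n]; f=240/np.tan(np.radians(f)/2)
    p=np.array(R)@X+np.array(t); return np.array([cx+f*p[0]/p[2],cy+f*p[1]/p[2]])
def ray(n,uv,z):
    f,cx,cy,R,t=CAM[n]; f=240/np.tan(np.radians(f)/2);R=np.array(R);t=np.array(t)
    d=R.T@np.array([(uv[0]-cx)/f,(uv[1]-cy)/f,1]); c=-R.T@t
    return c+d*(z-c[2])/d[2]
tc=lambda u,v:((u+.5)/5-.5+220,(v+.5)/5-.5+190)
sc=lambda u,v:((u+.5)/4-.5+210,(v+.5)/4-.5+225)
def J(p,l): 
    c,s=np.cos(p[2]),np.sin(p[2]); return np.array([p[0]+c*l[0]-s*l[1],p[1]+s*l[0]+c*l[1],l[2]])
E
python3 - <<'E'
from h import *
a,b,c,d=tc(92,476),tc(370,447),tc(333,57),None
A,B,C=[ray("top",x,.012) for x in (a,b,c)]
print(A,B,C,np.linalg.norm(A-B),np.linalg.norm(B-C))
sA,sB=[ray("side",x,.012) for x in (sc(357,565),sc(527,402))]; print("side",sA,sB)
obs=[("top",tc(92,476),(-.105,.035,.012)),("top",tc(370,447),(-.105,-.11,.012)),("top",tc(333,57),(.105,-.11,.012)),
("side",sc(357,568),(-.105,.035,.012)),("side",sc(527,402),(-.105,-.11,.012))]
f=lambda p:np.concatenate([proj(n,J(p,l))-uv for n,uv,l in obs])
r=least_squares(f,[.55,.15,0]); print(r.x,r.fun.round(2))
p=r.x
print("lever tip top",(np.array(proj("top",J(p,(.06,-.146,.144))))-[220,190])*5,"side",(proj("side",J(p,(.06,-.146,.144)))-[210,225])*4)
# blank top face corners z=.042
for u in [(88,185),(166,180),(184,368),(103,377)]:
    X=ray("top",tc(*u),.042); dx=X[:2]-p[:2]; cc,s=np.cos(p[2]),np.sin(p[2]); print("blank local",cc*dx[0]+s*dx[1],-s*dx[0]+cc*dx[1])
for l in [(-.1,0),(.085,0),(.06,-.146),(.06,-.175)]: print(l,J(p,(*l,0)))
for n,u,z in [("pot",(490,378),.042),("spacer",(392,560),.03)]: print(n,ray("top",tc(*u),z))
E
```

```text
[0.43402811 0.17633876 0.012     ] [0.44787782 0.03139321 0.012     ] [0.65730161 0.05197336 0.012     ] 0.1456057227147942 0.21043256635797666
side [0.43321103 0.17405924 0.012     ] [0.44550167 0.03387643 0.012     ]
[0.54085746 0.15149594 0.0984032 ] [ 0.12  0.42 -0.12  0.27 -0.14  0.42 -0.6  -0.1   0.08 -0.9 ]
lever tip top [390.49716482  76.16680411] side [317.65932593  57.88336296]
blank local 0.04423828453390895 0.020539147013458055
blank local 0.042560659236924814 -0.01995701782180727
blank local -0.05620959293869051 -0.021223208363060693
blank local -0.05639650854427854 0.0204212552720687
(-0.1, 0) [0.44134123 0.14167149 0.        ]
(0.085, 0) [0.62544626 0.15984671 0.        ]
(0.06, -0.146) [0.61491089 0.01209691 0.        ]
(0.06, -0.175) [ 0.61775998 -0.0167628   0.        ]
pot [ 0.48052576 -0.03208218  0.042     ]
spacer [0.38884892 0.01871762 0.03      ]
```

```bash
cat >> h.py <<'E'
from scipy.spatial.transform import Rotation as Rn
P=np.array([0.54085746,0.15149594,0.0984032])
def toloc(X):
    dx=np.array(X[:2])-P[:2]; c,s=np.cos(P[2]),np.sin(P[2]); return np.array([c*dx[0]+s*dx[1],-s*dx[0]+c*dx[1],X[2]])
def plan(st,loc,zs=-1):
    R0=Rn.from_rotvec(st["orientation"]); x=np.array([0,0,-1.]); z=zs*np.array([-np.sin(P[2]),np.cos(P[2]),0])
    Rt=Rn.from_matrix(np.array([x,np.cross(z,x),z]).T)
    d=R0.inv().apply(J(P,loc)-st["tool_pos"])*100; r=np.degrees((R0.inv()*Rt).as_rotvec())
    return np.concatenate([d,r]).round(2)
E
python3 - <<'E'
from h import *
from plant import robot,optics
s=robot.read_state(); print(Rn.from_rotvec(s["orientation"]).as_matrix().round(3))
for zs in (1,-1): print(zs,plan(s,(-.105,0,.15),zs))
R=np.array([[0.35387599,-0.93529176,-0.00104943],[-0.89777911,-0.3399969,0.27999068],[-0.26222978,-0.09813983,-0.96000215]]);t=np.array([-0.60037815,-0.03310599,0.39131673])
print("wristcam",-R.T@t)
E
```

```text
[[-0.     0.936  0.353]
 [ 0.001  0.353 -0.936]
 [-1.     0.    -0.001]]
1 [ 4.5100e+00  4.5800e+01 -5.7750e+01 -1.6497e+02 -0.0000e+00 -1.2000e-01]
-1 [  4.51  45.8  -57.75  15.03  -0.08   0.  ]
wristcam [ 0.28535245 -0.53438091  0.38430422]
```

>>> jog_arm --pt "0 4 -5 3 0 0 1" --pt "0 8.5 -10 6 0 0 1" --pt "0 13 -15 9 0 0 1" --pt "0 17 -20 12 0 0 1" --pt "0 20 -25 15 0 0 1" --squeeze 20

```text
t: 0.78
tool_pos: [0.3091, -0.2629, 0.1944]
orientation: [1.139, 1.255, -1.137]
force: [1.6, 0.3, 1.1]
opening: 0.0475
```

```bash
python3 - <<'E'
from h import *
from plant import robot
s=robot.read_state(); print(s["t"],s["tool_pos"],s["opening"],plan(s,(-.105,0,.19)))
E
```

```text
0.775 [ 0.30909371 -0.26293202  0.19435618] 0.04754300367654922 [  0.5   16.58 -38.99  -0.08  -0.09  -0.  ]
```

>>> jog_arm --pt "0 3 -6 0 0 0 1" --pt "0 6 -12 0 0 0 1" --pt "0 9 -18 0 0 0 1" --pt "0 11.5 -24 0 0 0 1" --pt "0 13.5 -30 0 0 0 1"

```text
t: 1.4
tool_pos: [0.4101, 0.0325, 0.1949]
orientation: [1.139, 1.254, -1.136]
force: [1.1, -0.8, 0.6]
opening: 0.0009
```

```bash
python3 - <<'E'
from h import *
from plant import robot
s=robot.read_state(); print(s["t"],s["tool_pos"],s["opening"],plan(s,(-.105,0,.1)))
E
```

```text
1.4 [0.41007877 0.03250937 0.19488827] 0.0008636118075404518 [  9.51   3.66 -10.55  -0.07  -0.08  -0.04]
```

>>> jog_arm --pt "0 2 -5 0 0 0 1" --pt "0 3.7 -10.5 0 0 0 1" --pt "5 3.7 -10.5 0 0 0 1" --pt "9.5 3.7 -10.5 0 0 0 1" --pt "9.5 3.7 -10.5 0 0 0 1"

```text
t: 2.02
tool_pos: [0.4331, 0.1403, 0.0962]
orientation: [1.133, 1.259, -1.142]
force: [-0.6, -0.0, 0.3]
opening: 0.0005
```

```bash
python3 - <<'E'
from h import *
from plant import robot,optics
import cv2
s=robot.read_state(); print(s["t"],toloc(s["tool_pos"]),s["opening"],plan(s,(-.105,0,.027)),s["force"])
for n in("side","wrist"):cv2.imwrite(f"pics/{n}1.png",optics.read_camera(n)["frame"][:,:,::-1])
E
```

```text
2.025 [-0.10834404 -0.00058839  0.09616852] 0.000531626475605048 [ 6.91  0.39 -0.06 -0.04 -0.03  0.43] [-0.57788063 -0.02902317  0.32437604]
```

View pics/side1.png

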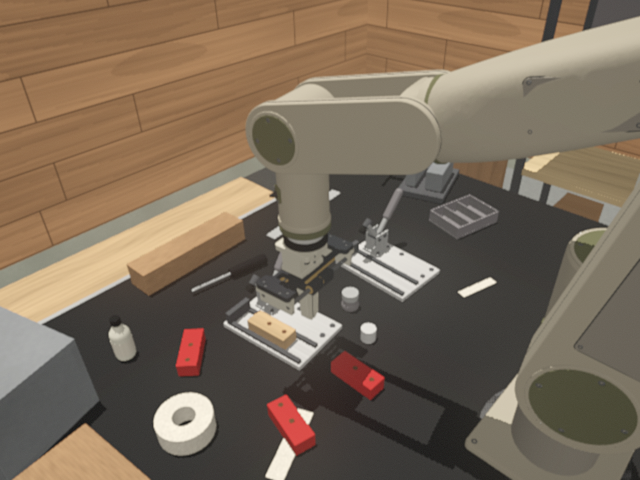

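View pics/wrist1.png

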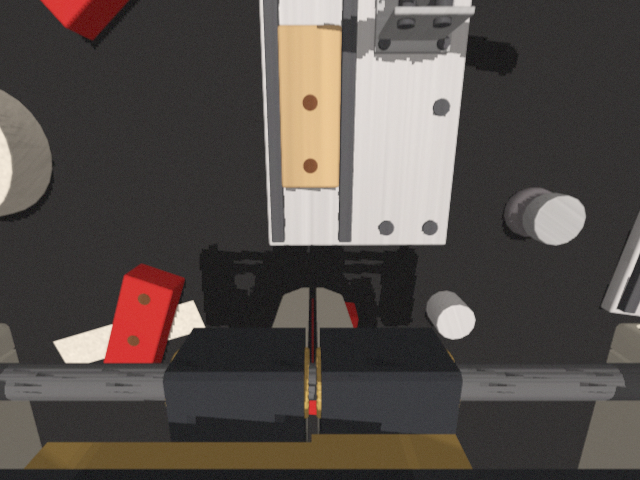

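The wrist view shows the shut fingers at column 312, in line with the blank, whose near end is at row 186 and centre at column 310. Now I descend and push.

>>> jog_arm --pt "4 0.3 0 0 0 0 1" --pt "6.9 0.3 0 0 0 0 1" --pt "6.9 0.3 0 0 0 0 1" --pt "6.9 2.5 0 0 0 0 1" --pt "6.9 4 0 0 0 0 1"

```text
t: 2.75
tool_pos: [0.4802, 0.145, 0.0359]
orientation: [1.142, 1.251, -1.133]
force: [0.2, 0.1, 0.1]
opening: 0.0002
```

```bash
python3 - <<'E'
from h import *
from plant import robot,optics
s=robot.read_state(); print(s["t"],toloc(s["tool_pos"]),plan(s,(-.0225,0,.027)),s["force"])
E
```

```text
2.75 [-0.06103413 -0.00046964  0.03585156] [ 0.91  3.85 -0.05 -0.11 -0.11 -0.34] [0.21874977 0.12278356 0.12360534]
```

>>> jog_arm --pt "0 -1 0 0 0 0 1" --pt "0.9 -1 0 0 0 0 1" --pt "0.9 -1 0 0 0 0 1" --pt "0.9 -1 0 0 0 0 1"

```text
t: 3.25
tool_pos: [0.4698, 0.1441, 0.0267]
orientation: [1.142, 1.251, -1.133]
force: [-0.5, 0.1, 0.3]
opening: 0.0002
```

```bash
python3 - <<'E'
from h import *
from plant import robot,optics
import cv2
s=robot.read_state(); print(s["t"],toloc(s["tool_pos"]),plan(s,(-.0225,0,.027)),s["force"])
for n in("side","wrist"):cv2.imwrite(f"pics/{n}2.png",optics.read_camera(n)["frame"][:,:,::-1])
E
```

```text
3.25 [-0.0714478  -0.00042078  0.02673766] [ 0.    4.89 -0.05 -0.1  -0.1  -0.31] [-0.45941377  0.13085007  0.3069461 ]
```

View pics/wrist2.png

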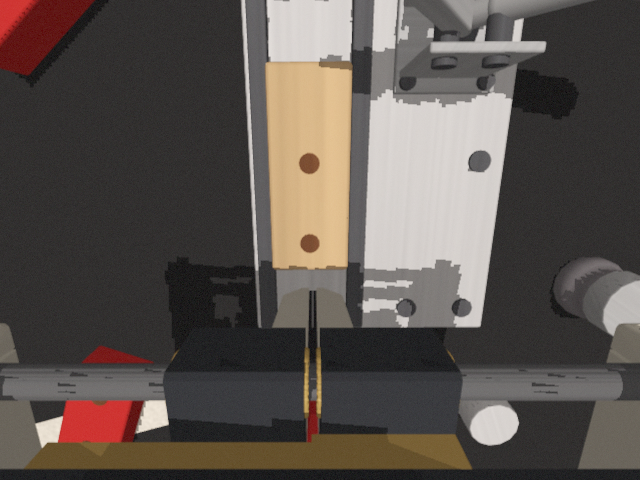

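The blank's near edge (row 268) is just ahead of the fingertips (row 290). I'll push forward gently.

>>> jog_arm --pt "0 1 0 0 0 0 1" --pt "0 1.8 0 0 0 0 1" --pt "0 2.6 0 0 0 0 1" --pt "0 3.4 0 0 0 0 1" --pt "0 4 0 0 0 0 1"

```text
t: 3.98
tool_pos: [0.5105, 0.148, 0.027]
orientation: [1.142, 1.251, -1.133]
force: [0.4, -0.6, 0.4]
opening: 0.0005
```

>>> jog_arm --pt "0 0.3 0 0 0 0 1" --pt "0 0.5 0 0 0 0 1" --pt "0 0.5 0 0 0 0 1"

```text
t: 4.35
tool_pos: [0.5155, 0.1485, 0.027]
orientation: [1.142, 1.251, -1.133]
force: [-0.2, -0.2, 0.3]
opening: 0.0007
```

```bash
python3 - <<'E'
from h import *
from plant import robot,optics
import cv2
s=robot.read_state(); print(s["t"],toloc(s["tool_pos"]),plan(s,(-.0225,0,.027)),s["force"])
for n in("side","wrist"):cv2.imwrite(f"pics/{n}3.png",optics.read_camera(n)["frame"][:,:,::-1])
E
```

```text
4.35 [-0.02557059 -0.0005097   0.02703161] [ 0.    0.31 -0.05 -0.11 -0.11 -0.32] [-0.24234781 -0.19749533  0.30155773]
```

View pics/wrist3.png

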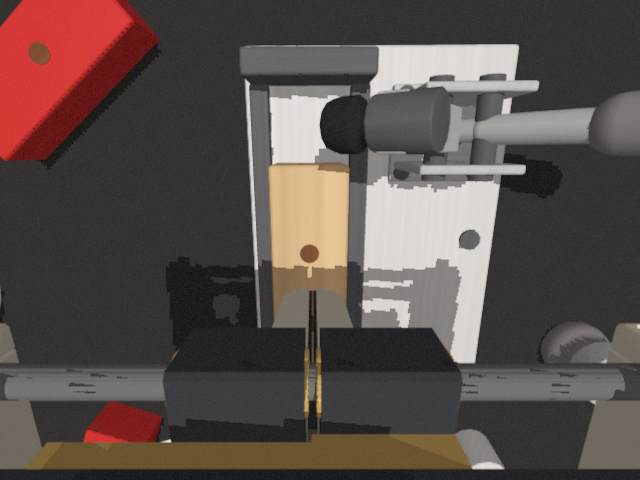

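```bash
python3 - <<'E'
import cv2
a=cv2.imread("pics/side2.png")[200:380,190:370];b=cv2.imread("pics/side3.png")[200:380,190:370]
cv2.imwrite("pics/s23.png",cv2.resize(cv2.hconcat([a,b]),None,fx=2.2,fy=2.2,interpolation=cv2.INTER_CUBIC))
E
```

```text
(no output)
```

View pics/s23.png

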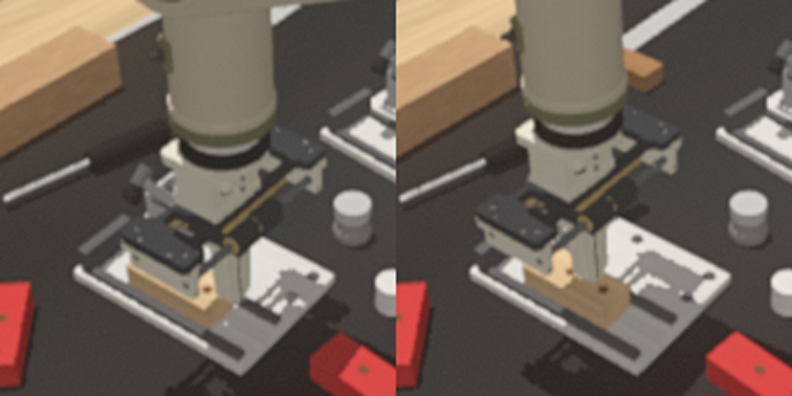

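The fingers are sitting over the blank in the side view, and the blank has not moved. So the real fingertips are higher than the reported z. I'll triangulate them.

```bash
python3 - <<'E'
import cv2,numpy as np
from h import *
from plant import robot,optics
s=robot.read_state(); print(s["tool_pos"],s["q"],s["opening"])
c=optics.read_camera("wrist"); f=240/np.tan(np.radians(c["vertical_fov"])/2)
for off in (0,.01,.02,.03):
    X=s["tool_pos"]+[0,0,off]; p=c["R"]@X+c["t"]; print(off,c["cx"]+f*p[0]/p[2],c["cy"]+f*p[1]/p[2],proj("side",X))
print("cam",-c["R"].T@c["t"])
a=cv2.imread("pics/side3.png")[280:350,240:320];cv2.imwrite("pics/s3z.png",cv2.resize(a,None,fx=8,fy=8,interpolation=cv2.INTER_CUBIC))
E
```

```text
[0.51529721 0.14846562 0.02701581] [1.83877678e-01 1.02081628e-01 1.83803282e+00 1.45822510e-03
 1.19576004e+00 1.65763808e+00] 0.0005984223346899298
0 310.456841510269 287.033383530047 [278.90654418 333.32119748]
0.01 310.3482249333557 293.8621560348947 [278.58325037 329.80076635]
0.02 310.2283379108902 301.3995064648789 [278.2564256  326.24188565]
0.03 310.09533025925407 309.7617566870751 [277.9260117 322.643922 ]
cam [0.59251933 0.15475408 0.21763582]
```

View pics/s3z.png

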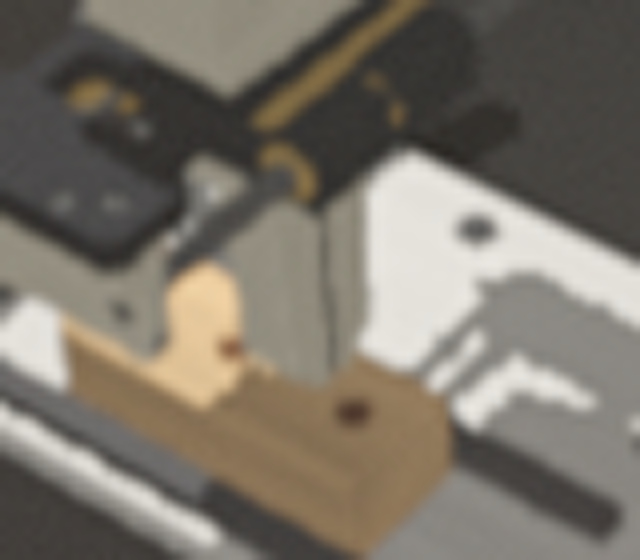

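```bash
python3 - <<'E'
import cv2,numpy as np
from h import *
from plant import robot
for n,X,l in (("side1",(0.4331,.1403,.0962),60),("side2",(.4698,.1441,.0267),60)):
    p=proj("side",np.array(X)); u,v=(p+.5).astype(int); a=cv2.imread(f"pics/{n}.png")[v-35:v+35,u-35:u+35]
    a=cv2.resize(a,None,fx=6,fy=6,interpolation=cv2.INTER_CUBIC); q=((p-[u-35,v-35]+.5)*6).astype(int); cv2.drawMarker(a,tuple(int(i) for i in q),(0,0,255),0,12,1); 
    cv2.imwrite(f"pics/{n}z.png",a); print(p)
a=cv2.hconcat([cv2.imread("pics/side1z.png")[:410,:390],cv2.imread("pics/side2z.png")[:410,:390]]);cv2.imwrite("pics/s12z.png",a)
E
```

```text
[309.53567543 325.45193959]
[296.13403543 343.05148776]
```

View pics/s12z.png

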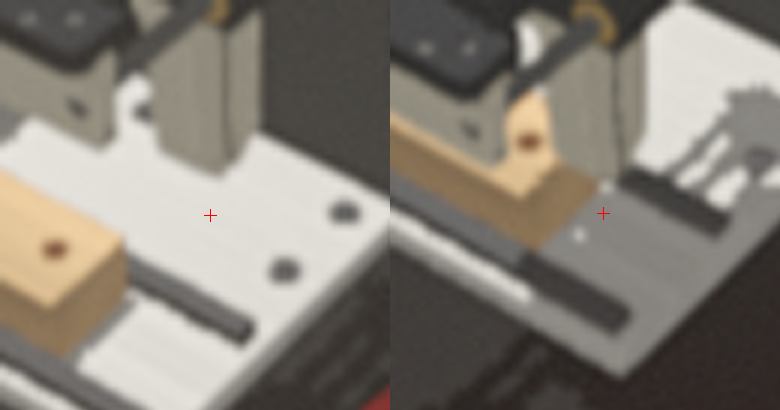

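```bash
python3 - <<'E'
import cv2,numpy as np
from h import *
from plant import robot,optics
print(robot.pinch_z,[a for a in dir(robot) if a[0]!="_"])
c=optics.read_camera("wrist"); f=240/np.tan(np.radians(c["vertical_fov"])/2)
w=lambda X:(lambda p:np.array([c["cx"]+f*p[0]/p[2],c["cy"]+f*p[1]/p[2]]))(c["R"]@X+c["t"])
for n,l in dict(farright=(.105,-.11,.012),stopTopNearL=(.085,.0315,.042),stopNearR=(.085,-.0315,.042),blankfarL=(.0435,.02,.042),blankfarR=(.0435,-.02,.042)).items(): print(n,w(J(P,l)).round(1))
im=c["frame"][:,:,::-1].copy()
cv2.imwrite("pics/w4z.png",cv2.resize(im[240:360,230:400],None,fx=4,fy=4,interpolation=cv2.INTER_CUBIC))
s=robot.read_state();L=toloc(s["tool_pos"]);print(L)
for dx in (.0075,.013,):
  for dz in (0,.01,.02,.03,.04): print(dx,dz,[w(J(P,L+[dx,dy,dz])).round(0) for dy in(.01,-.01)])
E
```

```text
0.0188 ['IKError', 'pinch_z', 'read_state']
farright [520.4  41.9]
stopTopNearL [239.3  72.5]
stopNearR [377.9  72.4]
blankfarL [267.8 166.2]
blankfarR [350.  166.1]
[-0.0257068  -0.00049851  0.02705659]
0.0075 0 [array([293., 275.]), array([328., 275.])]
0.0075 0.01 [array([292., 281.]), array([329., 281.])]
0.0075 0.02 [array([291., 288.]), array([329., 288.])]
0.0075 0.03 [array([290., 296.]), array([330., 296.])]
0.0075 0.04 [array([288., 304.]), array([331., 304.])]
0.013 0 [array([293., 266.]), array([328., 266.])]
0.013 0.01 [array([292., 272.]), array([329., 272.])]
0.013 0.02 [array([291., 278.]), array([330., 278.])]
0.013 0.03 [array([290., 285.]), array([330., 285.])]
0.013 0.04 [array([288., 294.]), array([331., 294.])]
```

View pics/w4z.png

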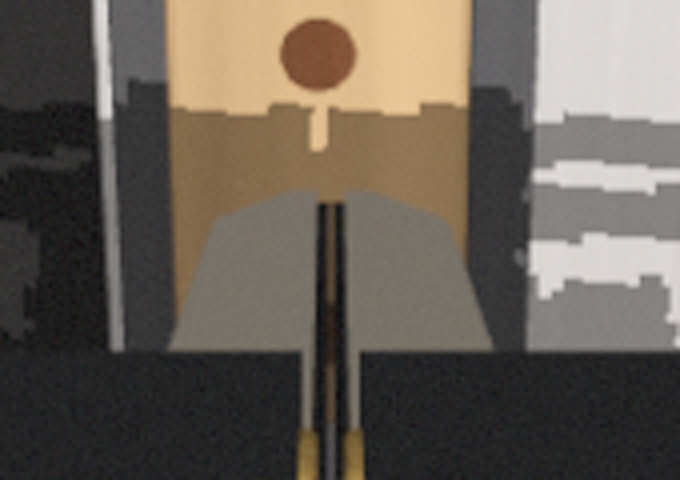

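```bash
python3 - <<'E'
from h import *
p=proj("side",np.array((0.4331,.1403,.0962))); u,v=(p+.5).astype(int)
L=toloc((0.4331,.1403,.0962))
ob=[((155,165),(1,1)),((218,177),(-1,1)),((258,130),(-1,-1))]
f=lambda q:np.concatenate([proj("side",J(P,L+[q[3]+s[0]*q[0],q[4]+s[1]*q[1],q[2]]))-(np.array(o)/6-.5+[u-35,v-35]) for o,s in ob])
for free in (0,1):
    g=(lambda q:f(q)) if free else (lambda q:f([*q,0,0]))
    r=least_squares(g,[.01,.01,.02]+[0,0]*free); print(r.x,r.fun.round(1))
E
```

```text
[0.01025226 0.01270181 0.03010809] [ 0.1 -1.7 -1.7  0.8  0.   1. ]
[ 0.00369025  0.00495342  0.4503098  -0.29208301  0.34741474] [ 0.8 -1.5 -1.4  0.8  0.6  0.7]
```

The wrist camera's calibration agrees with the jig to about 2 px. Both views put the real tip about 30 mm above the reported TCP, with a half-depth of about 11 mm. I'll retreat, go down to a lower reported z while watching force, and push again.

>>> jog_arm --pt "0 -4 0 0 0 0 1" --pt "0 -7 0 0 0 0 1" --pt "0 -7 0 0 0 0 1" --pt "1 -7 0 0 0 0 1" --pt "1 -7 0 0 0 0 1"

```text
t: 5.18
tool_pos: [0.4458, 0.1416, 0.0158]
orientation: [1.142, 1.251, -1.134]
force: [0.5, -0.0, 0.7]
opening: 0.0007
```

>>> jog_arm --pt "0.4 0 0 0 0 0 1" --pt "0.8 0 0 0 0 0 1" --pt "0.8 0 0 0 0 0 1"

```text
t: 5.55
tool_pos: [0.4455, 0.1416, 0.0073]
orientation: [1.141, 1.252, -1.135]
force: [0.7, 0.5, -0.7]
opening: 0.0002
```

```bash
python3 - <<'E'
from h import *
from plant import robot,optics
import cv2
s=robot.read_state(); print(s["t"],toloc(s["tool_pos"]),plan(s,(-.0225,0,.0)),s["force"])
a=optics.read_camera("side")["frame"][:,:,::-1];cv2.imwrite("pics/side5.png",cv2.resize(a[250:380,230:360],None,fx=4,fy=4,interpolation=cv2.INTER_CUBIC))
E
```

```text
5.55 [-0.0958781  -0.00050057  0.00726048] [ 0.75  7.33 -0.06 -0.12 -0.09 -0.21] [ 0.74083685  0.49211055 -0.66011698]
```

View pics/side5.png

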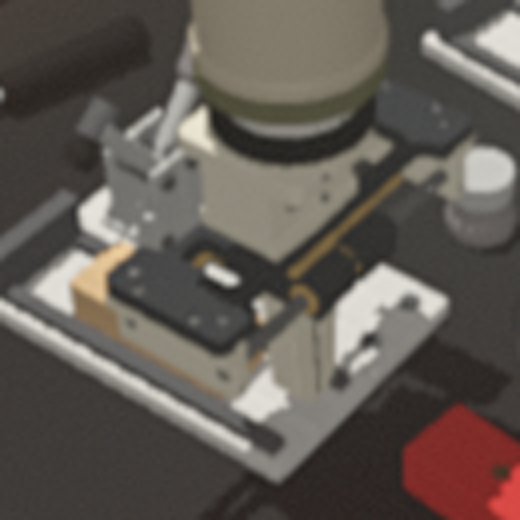

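>>> jog_arm --pt "0.6 0 0 0 0 0 1" --pt "0.6 1.2 0 0 0 0 1" --pt "0.6 2.4 0 0 0 0 1" --pt "0.6 3.3 0 0 0 0 1" --pt "0.6 4 0 0 0 0 1"

```text
t: 6.22
tool_pos: [0.4862, 0.1455, 0.0017]
orientation: [1.141, 1.252, -1.134]
force: [-1.0, 0.1, 0.9]
opening: 0.0008
```

```bash
python3 - <<'E'
from h import *
from plant import robot,optics
import cv2
s=robot.read_state(); print(s["t"],toloc(s["tool_pos"]),plan(s,(-.0265,0,.0)),s["force"])
cv2.imwrite("pics/wrist6.png",optics.read_camera("wrist")["frame"][:,:,::-1])
E
```

```text
6.225 [-0.05495324 -0.0005808   0.00174672] [ 0.19  2.84 -0.06 -0.13 -0.1  -0.23] [-0.98075082  0.07652661  0.87616926]
```

View pics/wrist6.png

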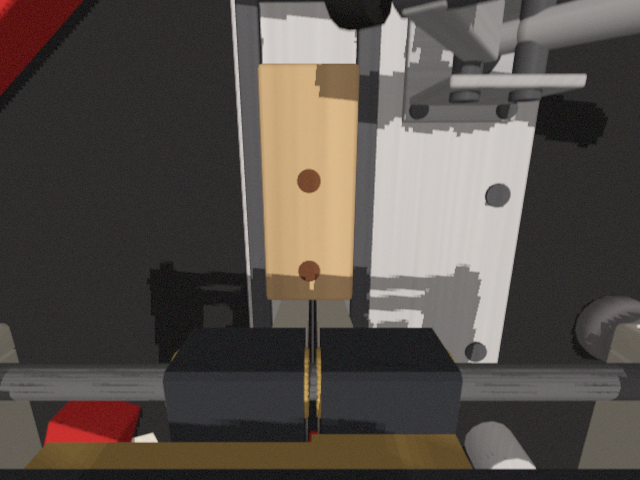

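The fingers are now behind the blank (near edge at row 298), and the force of about -1 N means it is sliding. I'll continue.

>>> jog_arm --pt "0 0.7 0 0 0 0 1" --pt "0 1.3 0 0 0 0 1" --pt "0 1.8 0 0 0 0 1" --pt "0 2.2 0 0 0 0 1" --pt "0 2.4 0 0 0 0 1"

```text
t: 6.9
tool_pos: [0.511, 0.1479, 0.002]
orientation: [1.142, 1.251, -1.134]
force: [-2.3, 0.6, 1.0]
opening: 0.0006
```

>>> jog_arm --pt "0 0.2 0 0 0 0 1" --pt "0 0.3 0 0 0 0 1"

```text
t: 7.15
tool_pos: [0.514, 0.1482, 0.0021]
orientation: [1.142, 1.251, -1.134]
force: [-1.8, -1.3, 0.2]
opening: 0.0006
```

>>> jog_arm --pt "0 0.2 0 0 0 0 1" --pt "0 0.2 0 0 0 0 1"

```text
t: 7.4
tool_pos: [0.5155, 0.1483, 0.002]
orientation: [1.141, 1.252, -1.135]
force: [-3.8, -0.2, 3.2]
opening: 0.0002
```

```bash
python3 - <<'E'
from h import *
from plant import robot,optics
import cv2
s=robot.read_state(); print(s["t"],toloc(s["tool_pos"]),plan(s,(-.0265,0,.0)),s["force"])
cv2.imwrite("pics/wrist7.png",optics.read_camera("wrist")["frame"][:,:,::-1])
E
```

```text
7.4 [-0.02552722 -0.0006918   0.00196521] [ 0.2  -0.1  -0.07 -0.13 -0.09 -0.21] [-3.75862113 -0.16212186  3.2246616 ]
```

View pics/wrist7.png

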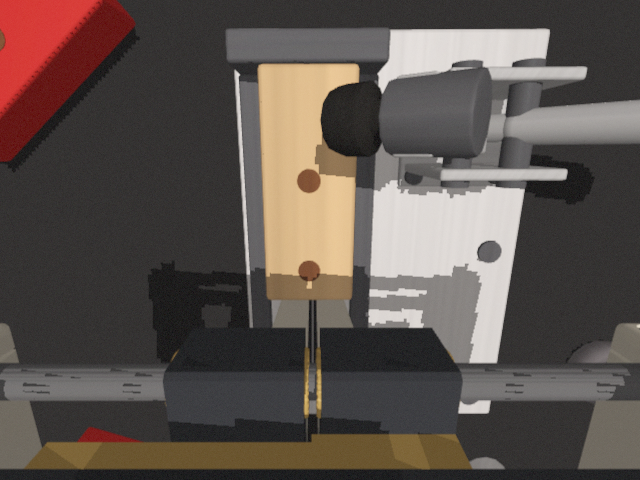

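The blank's far edge (row 65) meets the stop face and force is rising. I'll press slightly more to confirm it is seated.

>>> jog_arm --pt "0 0.2 0 0 0 0 1" --pt "0 0.2 0 0 0 0 1"

```text
t: 7.7
tool_pos: [0.5154, 0.1483, 0.0016]
orientation: [1.139, 1.255, -1.138]
force: [-12.2, -1.8, 8.9]
opening: 0.0
```

>>> jog_arm --pt "0 0.2 0 0 0 0 1" --pt "0 0.2 0 0 0 0 1" --pt "0 0.2 0 0 0 0 1"

```text
t: 8.07
tool_pos: [0.5153, 0.1483, 0.0012]
orientation: [1.136, 1.258, -1.141]
force: [-11.7, -1.4, 9.8]
opening: 0.0004
```

```bash
python3 - <<'E'
from h import *
from plant import robot,optics
import cv2
s=robot.read_state(); print(s["t"],toloc(s["tool_pos"]),s["force"])
c=optics.read_camera("wrist");f=240/np.tan(np.radians(c["vertical_fov"])/2)
w=lambda X:(lambda p:np.array([c["cx"]+f*p[0]/p[2],c["cy"]+f*p[1]/p[2]]))(c["R"]@X+c["t"])
for x in (-.018,-.015,-.012,.08,.085):print(x,w(J(P,(x,.01,.042))))
cv2.imwrite("pics/wrist8.png",cv2.resize(c["frame"][20:320,220:420,::-1],None,fx=2,fy=2))
E
```

```text
8.075 [-0.02577426 -0.00063744  0.00124116] [-11.73291346  -1.35827995   9.76564997]
-0.018 [287.01952427 305.59082559]
-0.015 [286.88117884 299.66452447]
-0.012 [286.74137149 293.6755992 ]
0.08 [281.59789773  73.34468679]
0.085 [281.26076719  58.90303065]
```

View pics/wrist8.png

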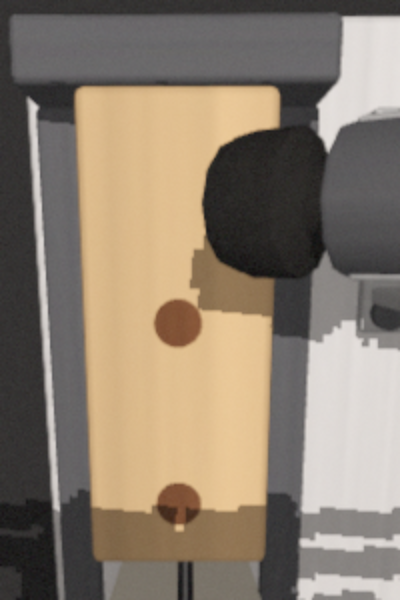

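The blank is seated: its near edge is at row 300, which predicts x = -15 mm, with 12 N against the stop. Next I back off, rise, and go behind the lever.

>>> jog_arm --pt "0 -2 0 0 0 0 1" --pt "0 -4 0 0 0 0 1" --pt "-5 -4 0 0 0 0 1" --pt "-11 -4 0 0 0 0 1" --pt "-17 -4 0 0 0 0 1"

```text
t: 8.75
tool_pos: [0.4764, 0.1443, 0.1734]
orientation: [1.137, 1.257, -1.14]
force: [1.1, -0.2, 0.4]
opening: 0.0002
```

```bash
python3 - <<'E'
from h import *
from plant import robot,optics
s=robot.read_state(); print(s["t"],toloc(s["tool_pos"]),plan(s,(.06,-.19,.17)),s["force"])
E
```

```text
8.75 [-0.06482179 -0.00079644  0.17336545] [ 0.27 12.52 18.9  -0.11 -0.07  0.21] [ 1.12139297 -0.2155599   0.35940754]
```

>>> jog_arm --pt "0 4 6 0 0 0 1" --pt "0 8 12 0 0 0 1" --pt "0 12.5 18.5 0 0 0 1" --pt "0 12.5 18.9 0 0 0 1" --pt "0 12.5 18.9 0 0 0 1"

```text
t: 9.38
tool_pos: [0.6203, -0.0345, 0.1721]
orientation: [1.139, 1.255, -1.142]
force: [0.4, 0.7, 1.5]
opening: 0.0004
```

```bash
python3 - <<'E'
from h import *
from plant import robot,optics
import cv2
s=robot.read_state(); print(s["t"],toloc(s["tool_pos"]),plan(s,(.06,-.19,.105)),s["force"])
for n in("side","wrist","top"):cv2.imwrite(f"pics/{n}9.png",optics.read_camera(n)["frame"][:,:,::-1])
E
```

```text
9.375 [ 0.06081621 -0.19290072  0.17211742] [ 6.71 -0.06 -0.29 -0.3  -0.04  0.18] [0.37473021 0.72817749 1.52762917]
```

View pics/side9.png

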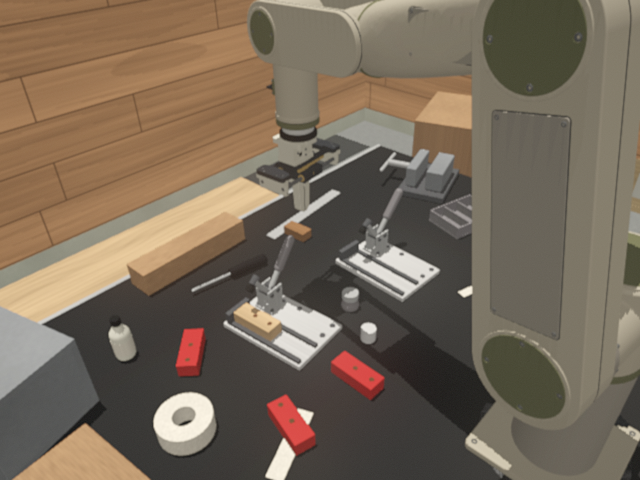

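View pics/wrist9.png

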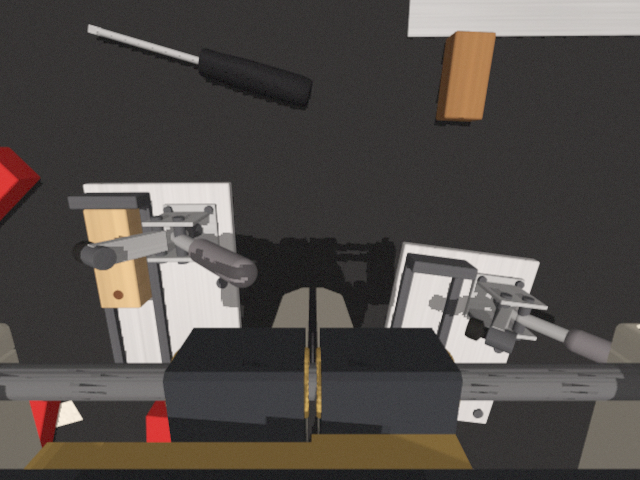

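The blank is still home. The lever tip is at (245,270) in the wrist view and the fingers stand at -y of it. I'll descend, then approach.

>>> jog_arm --pt "4 0 0 0 0 0 1" --pt "6.7 0 0 0 0 0 1" --pt "6.7 0 0 0 0 0 1" --pt "6.7 0 -1.0 0 0 0 1" --pt "6.7 0 -1.5 0 0 0 1"

```text
t: 10.15
tool_pos: [0.6183, -0.0151, 0.1078]
orientation: [1.138, 1.255, -1.137]
force: [-0.3, -0.4, 0.1]
opening: 0.0002
```

```bash
python3 - <<'E'
from h import *
from plant import robot,optics
import cv2
s=robot.read_state(); print(s["t"],toloc(s["tool_pos"]),plan(s,(.06,-.1,.115)),s["force"])
a=optics.read_camera("side")["frame"][:,:,::-1];cv2.imwrite("pics/side10.png",cv2.resize(a[180:320,220:370],None,fx=4,fy=4,interpolation=cv2.INTER_CUBIC))
cv2.imwrite("pics/wrist10.png",optics.read_camera("wrist")["frame"][:,:,::-1])
E
```

```text
10.15 [ 0.06070966 -0.173378    0.10778935] [-0.71 -0.08 -7.34 -0.05 -0.07  0.02] [-0.32858062 -0.35683068  0.08584017]
```

View pics/side10.png

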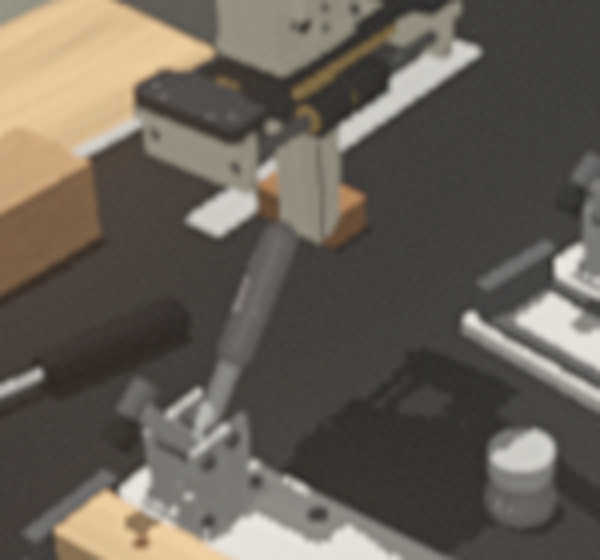

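View pics/wrist10.png

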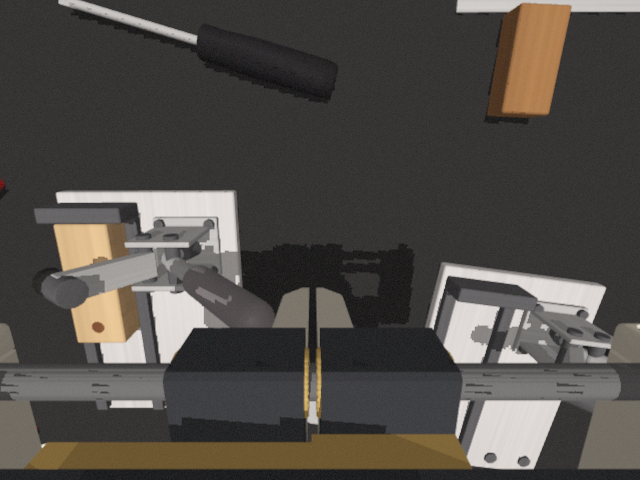

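```bash
python3 - <<'E'
from h import *
L=np.array([.0607,-.1734,.1078])
px=lambda u,v:np.array([(u+.5)/4-.5+220,(v+.5)/4-.5+180])
ob=[(px(145,145),(.0375,.0)),(px(252,190),(-.0375,.0))]
f=lambda q:np.concatenate([proj("side",J(P,L+[s[0],q[0],q[1]]))-o for o,s in ob])
r=least_squares(f,[.09,.08]);print(r.x,r.fun)
ob=[(px(283,232),(1,1)),(px(322,243),(-1,1)),(px(338,215),(-1,-1))]
f=lambda q:np.concatenate([proj("side",J(P,L+[s[0]*q[0],s[1]*q[1],q[2]]))-o for o,s in ob])
r=least_squares(f,[.01,.01,.02]);print(r.x,r.fun)
E
```

```text
[0.08421993 0.1125912 ] [-0.48692517 -0.23892583  0.51232334  0.24866523]
[0.01176159 0.01101508 0.03031549] [-0.37118411 -1.28632424 -1.88407441 -0.49170276  0.39749901  1.89086514]
```

The gripper body clears by a good margin, since the whole tool sits about 30 mm higher than reported. I'll lower 1 cm for better overlap and push.

>>> jog_arm --pt "1 -0.05 0 0 0 0 1" --pt "1 -0.05 -1 0 0 0 1" --pt "1 -0.05 -2 0 0 0 1" --pt "1 -0.05 -3 0 0 0 1" --pt "1 -0.05 -4 0 0 0 1"

```text
t: 10.88
tool_pos: [0.6151, 0.0231, 0.0989]
orientation: [1.138, 1.251, -1.137]
force: [0.5, -4.6, 5.1]
opening: 0.0002
```

```bash
python3 - <<'E'
from h import *
from plant import robot,optics
import cv2
s=robot.read_state(); print(s["t"],toloc(s["tool_pos"]),plan(s,(.06,-.095,.098)),s["force"])
a=optics.read_camera("side")["frame"][:,:,::-1];cv2.imwrite("pics/side11.png",cv2.resize(a[180:320,220:370],None,fx=4,fy=4,interpolation=cv2.INTER_CUBIC))
E
```

```text
10.875 [ 0.0612519  -0.13509044  0.09891786] [ 0.09 -0.13 -4.01 -0.12  0.07 -0.11] [ 0.49294621 -4.55850512  5.11233557]
```

View pics/side11.png

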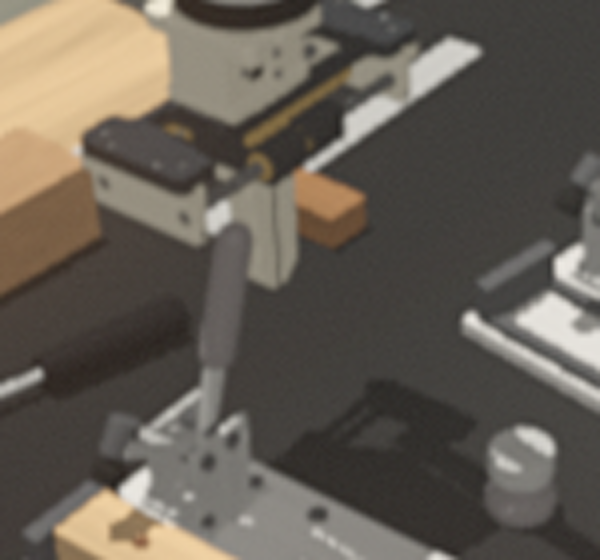

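The lever is moving with the finger solidly behind its grip, at about 5 N. I'll push on past the dead point.

>>> jog_arm --pt "0 -0.1 -1 0 0 0 1" --pt "0 -0.1 -2 0 0 0 1" --pt "0 -0.1 -3 0 0 0 1" --pt "0 -0.1 -4 0 0 0 1" --pt "0 -0.1 -4.5 0 0 0 1"

```text
t: 11.55
tool_pos: [0.6087, 0.0707, 0.0979]
orientation: [1.137, 1.254, -1.136]
force: [-0.5, 0.2, -0.6]
opening: 0.0005
```

```bash
python3 - <<'E'
from h import *
from plant import robot,optics
import cv2
s=robot.read_state(); print(s["t"],toloc(s["tool_pos"]),s["force"])
a=optics.read_camera("side")["frame"][:,:,::-1];cv2.imwrite("pics/side12.png",cv2.resize(a[180:320,220:370],None,fx=4,fy=4,interpolation=cv2.INTER_CUBIC))
E
```

```text
11.55 [ 0.05955089 -0.08705605  0.0979181 ] [-0.53797153  0.22429093 -0.64486791]
```

View pics/side12.png

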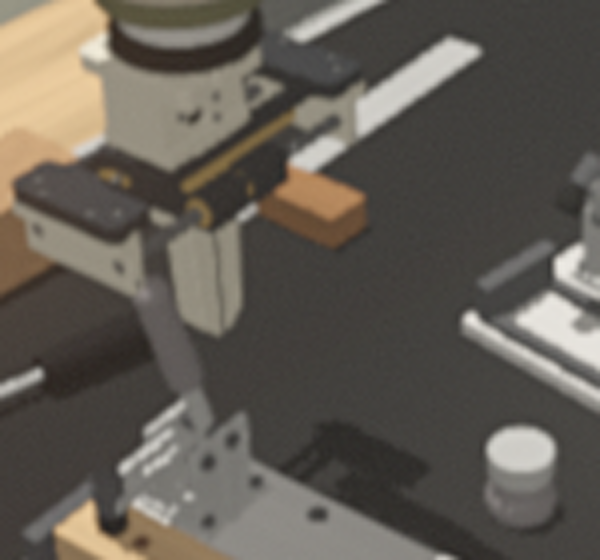

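It snapped over: the lever leans to +y and the arm is down with its pad on the blank. Now I retreat to -y, go up, and check.

>>> jog_arm --pt "0 0 3 0 0 0 1" --pt "0 0 6 0 0 0 1" --pt "-5 0 8 0 0 0 1" --pt "-10 0 8 0 0 0 1" --pt "-12 0 8 0 0 0 1"

```text
t: 12.22
tool_pos: [0.6182, -0.0093, 0.2221]
orientation: [1.14, 1.25, -1.133]
force: [0.3, 0.6, -0.2]
opening: 0.0004
```

>>> jog_arm --pt "0 -5 5 0 0 0 1" --pt "0 -10 8 0 0 0 1" --pt "0 -10 8 0 0 0 1"

```text
t: 12.6
tool_pos: [0.5234, -0.1004, 0.22]
orientation: [1.141, 1.25, -1.137]
force: [0.7, 0.8, -0.6]
opening: 0.0005
```

```bash
python3 - <<'E'
from h import *
from plant import robot,optics
import cv2
s=robot.read_state(); print(s["t"],toloc(s["tool_pos"]),s["force"])
for n in("side","wrist","top"):cv2.imwrite(f"pics/{n}13.png",optics.read_camera(n)["frame"][:,:,::-1])
a=cv2.imread("pics/side13.png")[200:350,200:350];cv2.imwrite("pics/side13z.png",cv2.resize(a,None,fx=4,fy=4,interpolation=cv2.INTER_CUBIC))
q=lambda n,l,o,k:((proj(n,J(P,l))-o)*k).round(0)
for x in (.08,.082,.085): print("far end top L",x,q("side",(x,.02,.042),[200,200],4))
a=.96+np.radians(50); print("lever tip",q("side",(.06,-.075+.11*np.cos(np.pi-a),.06+.11*np.sin(a)),[200,200],4))
print("near end",[q("side",(x,.02,.042),[200,200],4) for x in(-.018,-.015)])
E
```

```text
12.6 [-0.04210347 -0.24896284  0.21995606] [ 0.65355697  0.76877604 -0.58125845]
far end top L 0.08 [136. 451.]
far end top L 0.082 [133. 449.]
far end top L 0.085 [129. 447.]
lever tip [229. 213.]
near end [array([275., 529.]), array([271., 527.])]
```

View pics/side13z.png

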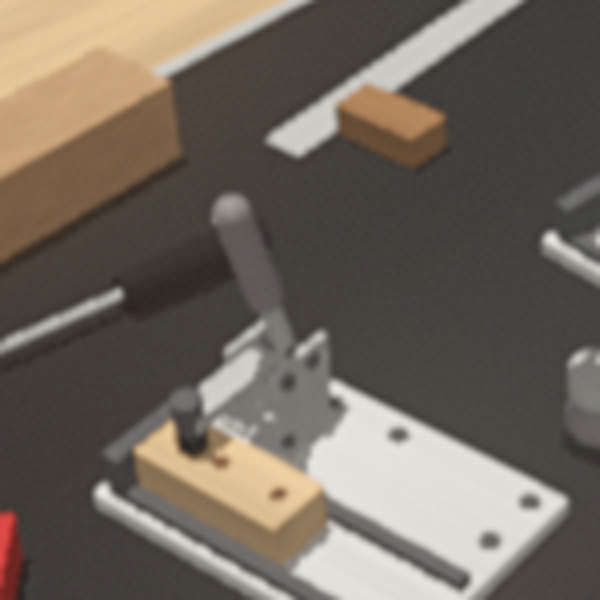

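View pics/top13.png

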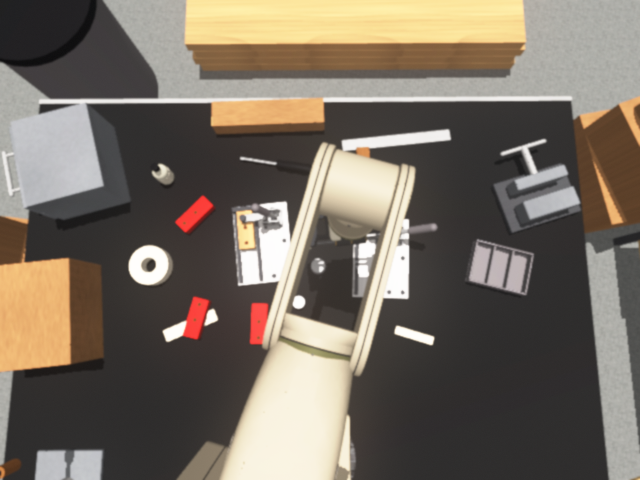

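View pics/wrist13.png

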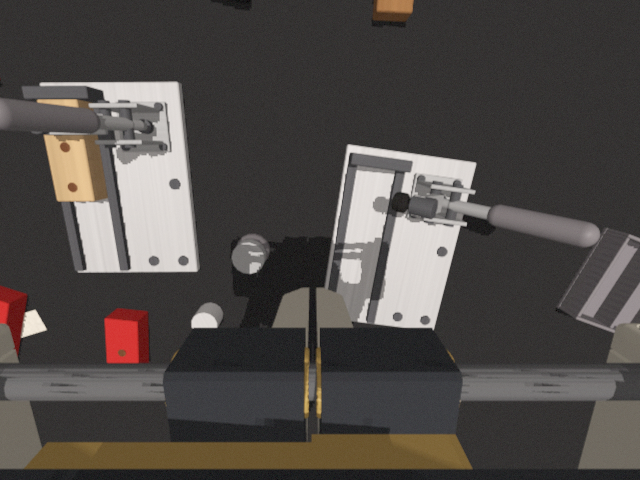

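```bash
python3 - <<'E'
import cv2,numpy as np
A=[cv2.imread(f"pics/{n}.png") for n in("side9","side13")]
a,b=[x[280:345,225:290] for x in A]
# near-end region shift by phase correlation
ga,gb=[cv2.cvtColor(x[310:345,248:290],cv2.COLOR_BGR2GRAY).astype(np.float32) for x in A]
print(cv2.phaseCorrelate(ga,gb,cv2.createHanningWindow(ga.shape[::-1],cv2.CV_32F)), np.abs(ga-gb).mean())
cv2.imwrite("pics/cmp.png",cv2.resize(cv2.hconcat([a,b]),None,fx=6,fy=6,interpolation=cv2.INTER_CUBIC))
E
```

```text
((0.38355998329819485, -0.038403612909913676), 0.938745019465317) 4.542857
```

View pics/cmp.png

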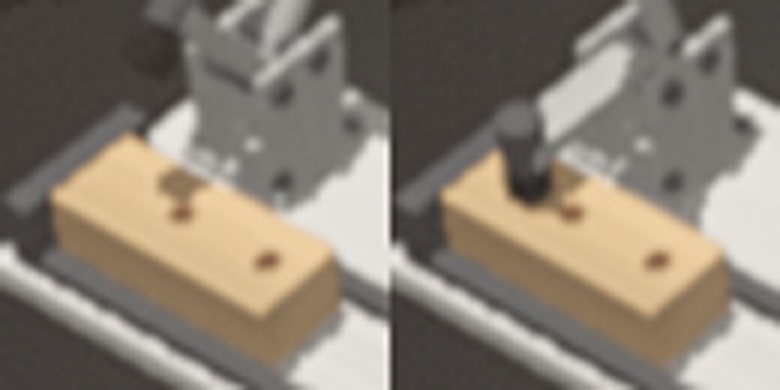

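```bash
python3 - <<'E'
from h import *
from plant import robot,optics
import cv2
c=optics.read_camera("wrist");f=240/np.tan(np.radians(c["vertical_fov"])/2)
w=lambda X:(lambda p:np.array([c["cx"]+f*p[0]/p[2],c["cy"]+f*p[1]/p[2]]))(c["R"]@X+c["t"])
k=lambda l:((w(J(P,l))-[20,70]+.5)*5).astype(int)
a=cv2.resize(c["frame"][70:190+30,20:180,::-1],None,fx=5,fy=5,interpolation=cv2.INTER_CUBIC)
for l,col in [((-.015,.02,.042),(0,0,255)),((-.015,-.02,.042),(0,0,255)),((-.018,.02,.042),(255,0,0)),((-.018,-.02,.042),(255,0,0)),((-.105,-.11,.012),(0,255,0)),((.085,.0315,.042),(0,255,0)),((.105,-.11,.012),(0,255,0))]:
    cv2.circle(a,tuple(int(i) for i in k(l)),3,col,-1)
cv2.imwrite("pics/w14.png",a[:590])
E
```

```text
(no output)
```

View pics/w14.png

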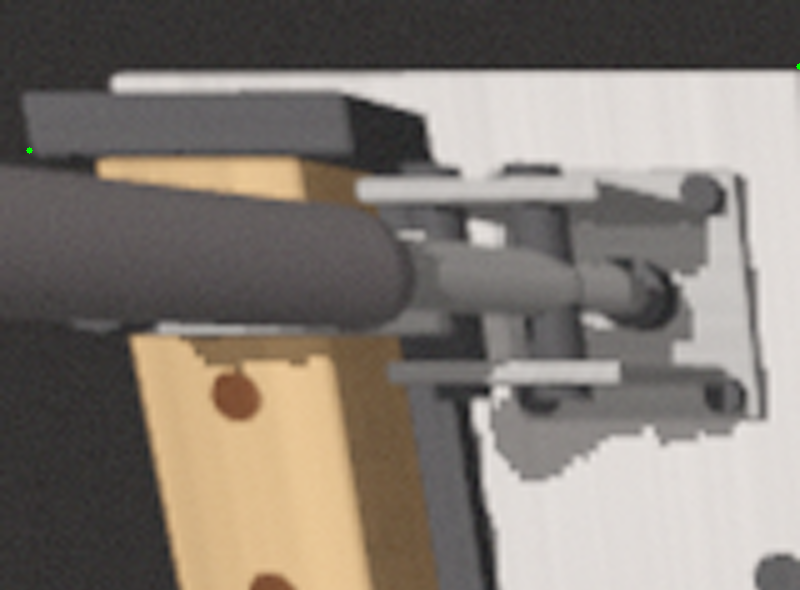

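The far end is flush against the stop face with no gap. The lever is locked over, the idle lever is open, and the bystanders have not moved. I'm handing in.

```bash
python3 - <<'E'
from plant import ticket,robot
print(robot.read_state()["force"]); print(ticket.close_job())
E
```

```text
[ 0.2258925  -0.15288682 -0.44146957]
the job is handed in; nothing more can be done
None
```

I pushed the blank home against the left jig's end stop, then pushed that jig's lever over its dead point until it snapped into lock. I handed the job in at about 13 s; no verdict is reported.

- **Blank home:** it was seated with about 12 N against the stop. The last wrist view shows no gap between its far end and the stop. The side camera's projection alone could only place the far end to within about 2–3 mm.
- **Lever locked:** the tip matches the position predicted for 0.96 rad, and the pad is down on the blank. I could not measure the pad force.
- **Bystanders:** the empty jig's lever looks open. No bystander visibly moved, judged by eye in the last pictures. The arm hid parts of the top view. The gripper stood clear of everything, with wrist force near zero.
- **Disagreement:** the fingertips really end about 30 mm above the reported TCP. My first push therefore passed over the blank without touching it. I measured the offset in the images and repeated the push lower.

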